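Load the framed glass plate into the plate reader

ROBOT

A 7-joint arm with a two-finger parallel gripper is mounted at the origin on a cart in front of the work surface, level with it; the furniture and walls round the work are solid. World frame = base frame: x ahead of the robot, y to its left, z up, the work surface at z = 0. Lengths are in m, angles in rad, forces in N, time in s.
With the tool pointing down it reaches from about 0.4 to 0.85 m from the base axis. Payload 10.4 kg.
Tool frame: the origin (TCP) lies at the very end of the fingers, on their centre line; the grasp point (between the pads) lies 19 mm behind it; z points along the fingers, y is the line along which they close (so a half turn about z gives the same grasp; the last joint's range is limited). The gripper opens to 85 mm and grips with 20 to 120 N. Pads are 22 mm wide; open, the fingers measure 114 mm over their backs; the gripper's body (76 mm by 85 mm) begins 54 mm behind the grasp point. The pads swing forward as they close: fully open they stand 13 mm farther back than shut.
Start: joints at [1.279, 0.332, -0.065, 1.46, 0.022, 1.35, -0.088], TCP at [0.166, -0.603, 0.231] pointing down, gripper open.
Joint ranges: [-2.6, 2.6], [-0.5, 2.12], [-1.47, 1.34], [0.16, 2.42], [-1.27, 4.41], [0.06, 2.06], [-2.6, 2.6]. Speed limits (rad/s): [2.22, 2.22, 2.79, 2.79, 3.14, 3.14, 3.14].

INTERFACE

Orientations are given as a unit quaternion [x, y, z, w].
In Python, from workcell import * gives the robot as it stands. The module is installed in compiled form; this text tells all that it offers.
- The arm moves only by the tool carry_out, never from a script. Its argument "motion" is a list of rows, each an object with "xyz": the shift along the tool's x, y, z in m, a list of three; "angular": the turn, a rotation vector about the tool's x, y, z in degrees, a list of three. A call has 1 to 12 rows; each row is the pose to reach, as a shift and turn from the pose commanded when the call began, along the tool's axes at that moment; what a row does not reach only later rows make up. A row lasts 1/10 s, in which the tool goes at most 50 mm and 8.59 degrees, less where a joint would pass 70% of its speed; a pose out of reach is approached as far as the arm can. A call with a gripper value outside its range is refused whole. "hand" is the opening, from 0 (shut) to 1 (fully open), set as the call begins (left out, the last holds). The fingers move at their own pace and stop on an object; "grip_force" is the grip in N (left out, the last holds). Time passes only in rows, so rows that repeat a pose let the fingers close. It gives the time, the measured TCP pose, the force, the opening and the grip force at its end, in the units of the state.
- get_obs(): the state, without advancing time (a new reading comes with each control period).
- camera(name): name is "side" or "top"; returns a dict with "img" (480x640x3 uint8, red, green, blue), "fx", "fy", "cx", "cy" (pixels), "extrinsics" (4x4, takes a point from camera to world coordinates). Camera axes: x right, y up, looking along -z (the intrinsics and any distortion apply to the point x, -y, -z); pixel columns grow to the right and rows downward; lengths in m; the calibration is good to about 2 mm. A picture is of the moment at which its call begins. There is no depth.
- hand_in(): hands the job in; it is judged then, once.
The state is a dict: "clock": time; "joint_pos": joint angles; "joint_velocities": joint speeds; "tau": joint torques, N m; "position": TCP position; "ee_rot": TCP orientation; "ft_force": force on the tool from outside, world axes, zero at the start; "torque": the same for the moment, N m; "grip_width": opening from 0.0 (shut) to 1.0 (fully open); "grasp_force": force on a finger pad.
Only numpy, scipy, OpenCV 4.12 (cv2) and the standard library are available. Lean on these libraries where they do the work, as an engineer would, in place of code of your own. Each camera call takes 0.05 s, during which the arm holds its last target. There are 200 camera calls.

TASK

Take the framed glass plate off its leaning easel and stand it upright in the slot of the plate reader's pulled-out carriage, bottomed and centred along the slot. Then push the carriage fully home so that the plate stands inside the hood, let go, and leave the petri dishes, the beaker and the dropper bottle where they are.

Things in the scene. Friction and masses are not known exactly. Their poses are not given: they have to be found in the camera images.
- plate: Loose clear pane in a flat grey frame, 70 mm wide (own y), 110 high (own z), 6 thick (own x), about 80 g. Origin: middle of its bottom edge. At the start it leans on the easel, own z 0.4 rad off vertical, its top towards the robot, bottom edge 30 mm above the bench. Only its lower 62 mm are backed by the easel (robot's side), the lowest 6 mm by a lip (other side); the rest is free on both faces.
- easel: Fixed aluminium easel, base 110 x 80 x 8 mm. Origin on the bench under the plate's bottom edge; own z up; the plate leans along own -x.
- reader: Fixed white plate reader, base 300 x 124 mm. Origin on the bench; own x points along the carriage's travel, into the hood. The hood spans own x 90 to 160 mm, is 124 mm wide and 164 mm high, closed at its back, with an opening 104 mm wide and 152 mm high facing own -x.
- carriage_slot (a point): Centre of the slot's floor on the carriage, 24 mm above the bench; axes as the reader's. The slot runs along own y (jaws 84 mm long, open at both ends), is 8 mm wide along x and 24 mm deep, then flares to about 13 mm at 54 mm above the bench. The jaws are 32 mm over all along x.
- carriage_handle (a point): Grip point on the black bar handle at the near end of the carriage, 54 mm above the bench, 110 mm from the slot along own -x. The bar stands upright from the carriage's deck (24 mm above the bench) up to 64 mm, 14 mm thick along own x, 46 mm wide along own y.
- carriage (a joint): Carriage travel in m along the reader's own x: 0 fully out, 0.120 fully home against its stop (slot then inside the hood). Slides with about 2 N of friction.
- petri_stack: Stack of clear petri dishes, 62 mm across, 49 mm high, loose; origin at the centre of its underside. Bystander.
- beaker: Clear glass beaker, 67 x 75 mm, 87 mm high, loose; origin at the centre of its underside. Bystander.
- dropper: Small white dropper bottle, 29 mm across, 70 mm high, loose; origin at the centre of its underside. Bystander.
Things that resemble listed ones, but are neither listed nor needed, are in the scene too. Of the things like the plate, leave any that is blue; of the rest the larger one is meant.

How it is judged:
By the outcome, as a careful person would: the job done as asked, in the order asked, and still so for the second after the job is handed in, with the robot touching nothing.
It also fails if it takes over 46 s, if anything falls off the work surface, if the arm or the gripper's body presses on something with over 40 N, if the wrist force passes 120 N, or if a joint passes its speed limit or range.

## Working session

There is one attempt and no reset: what is moved stays moved. The work goes in short steps, Python scripts to look and compute and a tool call to move; the robot and the scene stay as the last step left them, time stands still between calls to the robot, and variables do not carry over. Pictures are saved under pics/ and viewed, at most 10 in all, crops included, and the job is handed in when it is done.

Besides the shell and the picture viewer there is one more tool, called after "Call:" as name([rows], argument=value, ...), one row to a line, values as JSON. carry_out: Moves the arm, as the interface text tells. Its arguments: {"type":"object","properties":{"motion":{"type":"array"},"hand":{"type":"number"},"grip_force":{"type":"number"}},"required":["motion"]}

```bash
mkdir -p pics
python3 - <<'E'
from workcell import *
import cv2,pickle
d={}
for n in("side","top"):
    c=camera(n);d[n]=c;cv2.imwrite(f"pics/{n}0.png",c["img"][:,:,::-1])
    print(n,c["fx"],c["fy"],c["cx"],c["cy"],[k for k in c],c["extrinsics"].round(3).tolist())
pickle.dump(d,open("cams0.pkl","wb"))
o=get_obs();print({k:o[k] for k in("clock","position","ee_rot","ft_force","grip_width")})
E
```

```text
side 466.94098209363875 466.94098209363875 326.6240613954489 243.0100029770289 ['img', 'fx', 'fy', 'cx', 'cy', 'extrinsics'] [[0.923, 0.21, -0.321, 0.291], [-0.384, 0.503, -0.775, -0.845], [-0.001, 0.839, 0.545, 0.562], [0.0, 0.0, 0.0, 1.0]]
top 581.7348241618375 581.7348241618375 324.25415659239957 239.45778269175463 ['img', 'fx', 'fy', 'cx', 'cy', 'extrinsics'] [[-0.027, 0.991, -0.129, 0.43], [-1.0, -0.027, -0.002, -0.091], [-0.005, 0.129, 0.992, 1.292], [0.0, 0.0, 0.0, 1.0]]
{'clock': 0.1, 'position': array([ 0.16589941, -0.602224  ,  0.23063274]), 'ee_rot': array([ 9.90979680e-01,  1.34010772e-01, -1.04602876e-04, -6.12386662e-04]), 'ft_force': array([-0.38474241, -0.0489277 , -0.5363868 ]), 'grip_width': 1.0019655048969396}
```

View pics/side0.png

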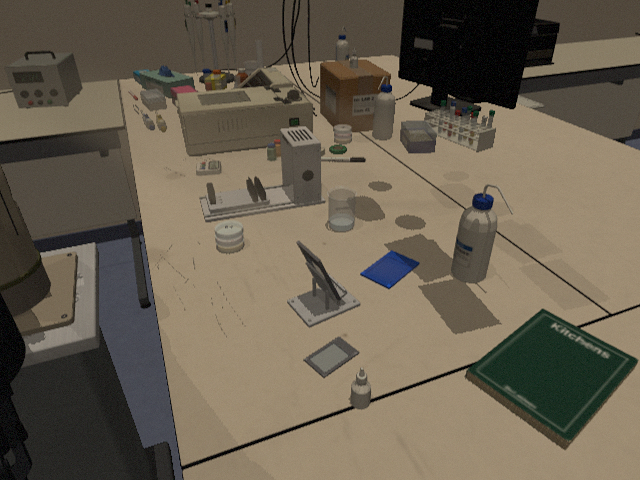

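View pics/top0.png

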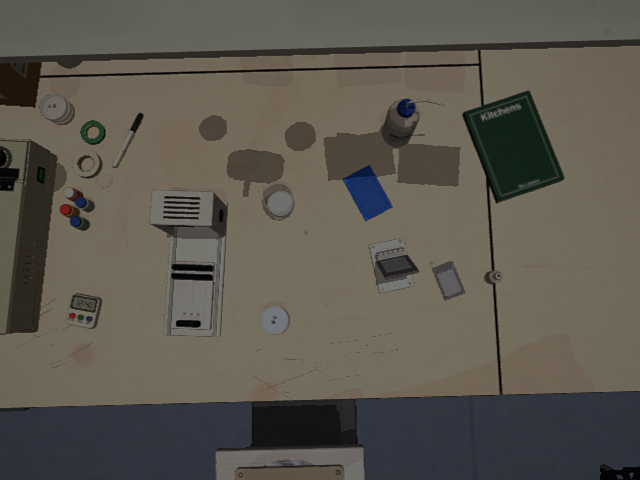

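The side view shows the plate leaning on the easel at about (320,272) and the reader with its carriage at (265,185). In the top view the easel is at (392,265), the reader at (195,265), the beaker at (279,202), the petri dishes at (275,320) and the dropper at (495,277). Next I'll enlarge these areas.

Run:
```python
import cv2,pickle,numpy as np
d=pickle.load(open("cams0.pkl","rb"))
def crop(n,x,y,w,h,s):
    im=cv2.resize(d[n]["img"][y:y+h,x:x+w,::-1],None,fx=s,fy=s,interpolation=cv2.INTER_CUBIC)
    im=np.clip(im.astype(float)*1.5,0,255).astype(np.uint8)
    for i in range(0,w,10):
        cv2.line(im,(i*s,0),(i*s,6 if i%50 else 14),(0,0,255),1)
        if (x+i)%20==0: cv2.putText(im,str(x+i),(i*s,22),0,.35,(0,0,255),1)
    for i in range(0,h,10):
        cv2.line(im,(0,i*s),(6,i*s),(0,0,255),1)
        if (y+i)%20==0: cv2.putText(im,str(y+i),(8,i*s+4),0,.35,(0,0,255),1)
    return im
a=crop("side",280,230,90,100,6);b=crop("top",360,230,40*2-20,100,4)
b=crop("top",360,230,65,100,4)
cv2.imwrite("pics/c1.png",np.hstack([a,np.vstack([b,np.zeros((200,260,3),np.uint8)])]))
a=crop("side",190,120,140,100,4);b=crop("top",140,180,100,160,2)
a=crop("side",190,120,140,105,3);b=crop("top",145,185,90,160,3)
a=np.vstack([a,np.zeros((b.shape[0]-a.shape[0],a.shape[1],3),np.uint8)])
cv2.imwrite("pics/c2.png",np.hstack([a,b]))
```

```text
(no output)
```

View pics/c1.png

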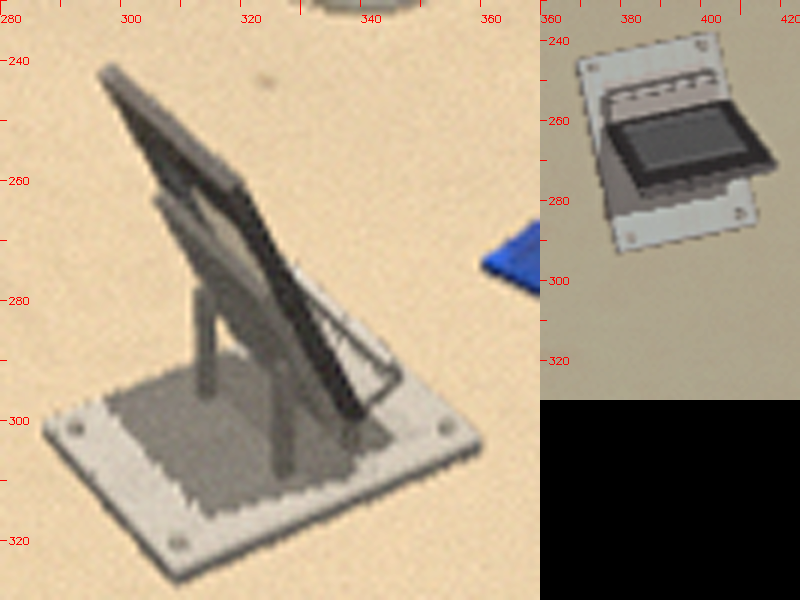

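View pics/c2.png

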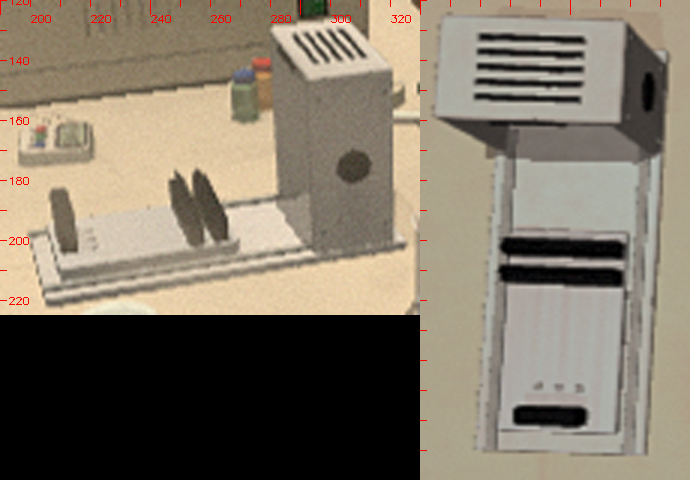

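Easel crop: the plate's upper corners are at side (297,241) and (320.5,261), with its near bottom corner at (340,300). In the top view its corners are at (376.5,261), (407.5,255), (419,271) and (385,277.5). Reader crop: the top view has the jaw centre at about (192,272) and the handle top at (188.5,323). I'll fit poses from these points and overlay the models in both views as a check.

```bash
cat > h.py <<'E'
import cv2,pickle,numpy as np
from scipy.optimize import least_squares
def proj(c,P):
    E=c["extrinsics"];p=(np.atleast_2d(P)-E[:3,3])@E[:3,:3]
    return np.c_[c["cx"]+c["fx"]*p[:,0]/-p[:,2],c["cy"]-c["fy"]*p[:,1]/-p[:,2]]
def tri(obs):  # [(cam,px)]
    f=lambda X:np.concatenate([proj(c,X)[0]-u for c,u in obs])
    r=least_squares(f,[.5,0,.1]);return r.x,r.fun
def T(x,y,yaw,P):
    P=np.atleast_2d(np.array(P,float));c,s=np.cos(yaw),np.sin(yaw)
    return np.c_[x+c*P[:,0]-s*P[:,1],y+s*P[:,0]+c*P[:,1],P[:,2]]
def crop(im,x,y,w,h,s,gain=1.5):
    im=cv2.resize(im[y:y+h,x:x+w,::-1],None,fx=s,fy=s,interpolation=cv2.INTER_CUBIC)
    return np.clip(im.astype(float)*gain,0,255).astype(np.uint8)
def lines(im,c,P,x,y,s,col):
    q=((proj(c,P)-[x,y]+.5)*s).astype(int);cv2.polylines(im,[q.reshape(-1,1,2)],True,col,1)
def jaws(z,hx=.016,hy=.042):return [(-hx,-hy,z),(hx,-hy,z),(hx,hy,z),(-hx,hy,z)]
def handle(z):return [(-.117,-.023,z),(-.103,-.023,z),(-.103,.023,z),(-.117,.023,z)]
def plate(t=0,L=.4):
    d=np.array([-np.sin(L),0,np.cos(L)]);n=np.array([np.cos(L),0,np.sin(L)])
    return [np.array([0,0,.03])+n*t+d*a+np.array([0,b,0]) for a,b in((0,-.035),(.11,-.035),(.11,.035),(0,.035))]
E
python3 - <<'E'
from h import *
d=pickle.load(open("cams0.pkl","rb"));t,s=d["top"],d["side"]
# reader/slot pose from top
uv=np.array([(171.7,264.3),(171,279.7),(212.3,280.3),(213,265)])
M=np.array([(.016,.042,.054),(-.016,.042,.054),(-.016,-.042,.054),(.016,-.042,.054)])
uh=np.array([(188.5,323.3)]);Mh=[(-.110,0,.064)]
f=lambda p:np.r_[(proj(t,T(*p,M))-uv).ravel(),3*(proj(t,T(*p,Mh))-uh).ravel()]
r=least_squares(f,[.5,.2,0]);ps=r.x;print("slot",r.x.round(4),r.fun.round(1))
# plate triangulation
pn,e1=tri([(s,(320.5,260.8)),(t,(419,271))]);pf,e2=tri([(s,(297,241.2)),(t,(385,277.5))]);pb,e3=tri([(s,(340,299.7)),(t,(407.5,255))])
for q,e in((pn,e1),(pf,e2),(pb,e3)):print(q.round(4),e.round(1))
print("w",np.linalg.norm(pn-pf),"h",np.linalg.norm(pn-pb))
# base
ub=np.array([(369.5,246.3),(403.8,238.3),(414.5,284.5),(380,292.5)])
Mb=np.array([(.055,.04,.008),(.055,-.04,.008),(-.055,-.04,.008),(-.055,.04,.008)])
us=np.array([(309.7,325.3),(287.2,301.7),(360.3,303.3)])
Mbs=Mb[[2,3,1]]
f=lambda p:np.r_[(proj(t,T(*p,Mb))-ub).ravel(),(proj(s,T(*p,Mbs))-us).ravel()]
rb=least_squares(f,[.5,-.1,0]);print("base",rb.x.round(4),rb.fun.round(1))
# plate pose fit, model corners (mid thickness), both views
P=np.array(plate())
f=lambda p:np.r_[(proj(t,T(*p,P))-np.array([(407.5,255),(419,271),(385,277.5),(376.5,261.2)])).ravel(),(proj(s,T(*p,P[:3]))-np.array([(340,299.7),(320.5,260.8),(297,241.2)])).ravel()]
rp=least_squares(f,[.5,-.1,0]);print("plate",rp.x.round(4),rp.fun.round(1))
# handle top centre in two views
print("handle",tri([(s,(190+59/3,120+189/3)),(t,(188.5,323.3))]))
ims=[]
for c,x,y,w,h in((s,195,160,100,60),(t,155,255,70,80)):
    S=6 if c is s else 5
    im=crop(c["img"],x,y,w,h,S)
    lines(im,c,T(*ps,jaws(.054)),x,y,S,(0,255,0));lines(im,c,T(*ps,jaws(.024)),x,y,S,(255,0,0));lines(im,c,T(*ps,handle(.064)),x,y,S,(0,0,255));lines(im,c,T(*ps,handle(.024)),x,y,S,(0,255,255))
    ims.append(im)
for c,x,y,w,h in((s,280,230,90,60),(t,365,235,60,60)):
    S=4;im=crop(c["img"],x,y,w,h,S)
    for tt,col in((-.003,(0,255,0)),(.003,(0,0,255))):lines(im,c,T(*rp.x,plate(tt)),x,y,S,col)
    ims.append(im)
cv=np.zeros((600,800,3),np.uint8)
cv[:360,:600]=ims[0];cv[360:,:360]=ims[2];cv[360:,360:600]=ims[3]
o=cv2.resize(ims[1],(200,229));cv[:229,600:]=o
cv2.imwrite("pics/ov.png",cv)
E
```

```text
slot [ 0.5295  0.1952 -0.043 ] [ 1.  -0.6  1.  -1.  -1.  -1.  -1.  -0.7 -0.   1.1]
[ 0.5145 -0.2771  0.1307] [-1.   0.2  0.3 -1.2]
[ 0.5009 -0.208   0.1305] [ 0. -0. -0.  0.]
[ 0.5552 -0.2691  0.0311] [-0.2  0.   0.1 -0.2]
w 0.07046451679990778 h 0.10786390287397547
base [ 0.5362 -0.2374  0.1947] [-0.6 -1.7  0.1 -1.5  1.2  0.6  0.4  0.6 -0.6  0.7 -1.3 -0.9  0.1 -0.6]
plate [ 0.5494 -0.2347  0.1901] [-0.  -0.6  0.4 -1.   0.3  0.1 -0.3  0.1  0.3  0.4 -1.3 -0.1  0.  -0.2]
handle (array([0.42094747, 0.19730777, 0.07464243]), array([-0.26836874,  0.02813093,  0.02800404, -0.23583419]))
```

View pics/ov.png

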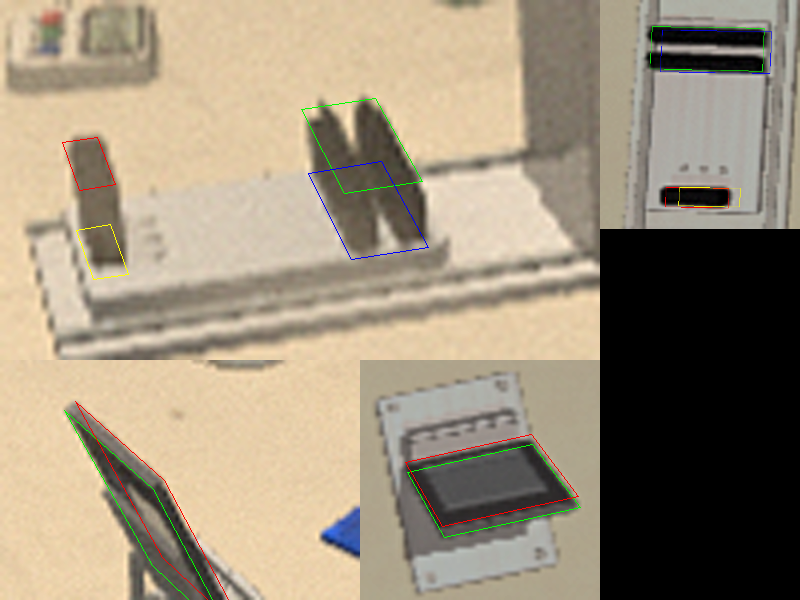

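The overlays match to about 1 px: the plate's triangulated corners give 70.5 × 108 mm, a lean of 0.395 rad and a bottom at 31 mm. Next I'll add a target helper and work out the pre-grasp move.

```bash
cat >> h.py <<'E'
from scipy.spatial.transform import Rotation as R
O=np.array([.5494,-.2347,.03])
def ori(yaw,L):  # tool y = plate normal, tool z = -plate z
    return R.from_euler("z",yaw)*R.from_euler("y",-L)*R.from_matrix(np.array([[0,1,0],[1,0,0],[0,0,-1.]]))
def pdir(yaw,L):return -ori(yaw,L).as_matrix()[:,2]
def go(xyz,yaw,L,o):
    r0=R.from_quat(o["ee_rot"])
    print("xyz",r0.inv().apply(np.array(xyz)-o["position"]).round(4).tolist(),"ang",(r0.inv()*ori(yaw,L)).as_rotvec(degrees=True).round(2).tolist())
def st(o):print(round(float(o["clock"]),2),np.round(o["position"],4),"F",np.round(o["ft_force"],1),"grip",round(float(o["grip_width"]),3),round(float(o["grasp_force"]),1))
E
python3 - <<'E'
from h import *
from workcell import *
o=get_obs();p=pdir(.19,.4);print(p)
go(O+p*.17,.19,.4,o)
E
```

```text
[-0.38241046 -0.07354512  0.92106099]
xyz [0.4013, -0.2576, 0.0444] ang [-18.54, 17.03, -84.26]
```

Call:
carry_out([
  {"xyz": [0.033,-0.021,0.004],"angular": [-1.55,1.42,-7.02]},
  {"xyz": [0.067,-0.043,0.007],"angular": [-3.1,2.84,-14.04]},
  {"xyz": [0.1,-0.064,0.011],"angular": [-4.63,4.26,-21.06]},
  {"xyz": [0.134,-0.086,0.015],"angular": [-6.18,5.68,-28.09]},
  {"xyz": [0.167,-0.107,0.018],"angular": [-7.72,7.1,-35.1]},
  {"xyz": [0.2,-0.129,0.022],"angular": [-9.27,8.52,-42.13]},
  {"xyz": [0.234,-0.15,0.026],"angular": [-10.8,9.93,-49.15]},
  {"xyz": [0.267,-0.172,0.03],"angular": [-12.36,11.35,-56.17]},
  {"xyz": [0.301,-0.193,0.033],"angular": [-13.9,12.77,-63.2]},
  {"xyz": [0.334,-0.215,0.037],"angular": [-15.45,14.2,-70.2]},
  {"xyz": [0.368,-0.236,0.041],"angular": [-17,15.6,-77.2]},
  {"xyz": [0.401,-0.258,0.044],"angular": [-18.54,17.03,-84.26]},
], hand=0.5, grip_force=25)

```text
clock: 1.3
position: [0.4847, -0.2459, 0.1869]
ee_rot: [0.622, 0.757, 0.153, 0.127]
ft_force: [1.2, -0.6, -0.1]
grip_width: 0.504
grasp_force: 0.0
```

Run:
```python
from h import *
from workcell import *
o=get_obs();st(o);print(o["joint_pos"].round(2))
go(O+pdir(.19,.4)*.17,.19,.4,o)
```

```text
1.3 [ 0.4847 -0.2459  0.1869] F [ 1.2 -0.6 -0.1] grip 0.504 0.0
[ 1.03  0.02 -0.48  1.98 -0.34  0.87  0.94]
xyz [-0.0012, -0.0006, 0.0001] ang [0.05, 0.01, 0.3]
```

Call:
carry_out([
  {"xyz": [-0.001,-0.001,0.02],"angular": [0,0,0.3]},
  {"xyz": [-0.001,-0.001,0.045],"angular": [0,0,0.3]},
  {"xyz": [-0.001,-0.001,0.07],"angular": [0,0,0.3]},
  {"xyz": [-0.001,-0.001,0.09],"angular": [0,0,0.3]},
  {"xyz": [-0.001,-0.001,0.098],"angular": [0,0,0.3]},
  {"xyz": [-0.001,-0.001,0.098],"angular": [0,0,0.3]},
])

```text
clock: 1.9
position: [0.5205, -0.2408, 0.0957]
ee_rot: [0.626, 0.754, 0.153, 0.126]
ft_force: [-0.1, -0.2, -0.3]
grip_width: 0.502
grasp_force: 0.0
```

Run:
```python
from h import *
from workcell import *
o=get_obs();st(o);r=R.from_quat(o["ee_rot"])
ims=[]
for n,x,y,w,h in(("side",270,200,100,120),("top",350,220,90,120)):
    c=camera(n);im=crop(c["img"],x,y,w,h,4)
    tcp=o["position"];ax=r.as_matrix()
    for P,col in((tcp,(0,0,255)),(tcp-ax[:,2]*.019,(0,255,0))):
        q=((proj(c,P)[0]-[x,y]+.5)*4).astype(int);cv2.circle(im,tuple(int(v) for v in q),4,col,1)
    ims.append(im)
cv2.imwrite("pics/g.png",np.hstack(ims))
```

```text
1.9 [ 0.5205 -0.2408  0.0957] F [-0.1 -0.2 -0.3] grip 0.502 0.0
```

View pics/g.png

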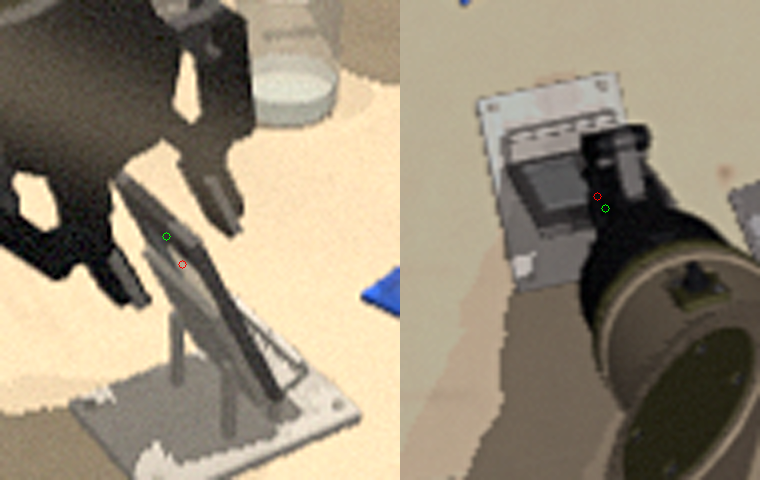

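The two fingers straddle the plate's upper part in the side view, with the projected TCP (183,264 in the crop) on the plate. Closing the gripper.

Call:
carry_out([
  {"xyz": [0,0,0],"angular": [0,0,0]},
  {"xyz": [0,0,0],"angular": [0,0,0]},
  {"xyz": [0,0,0],"angular": [0,0,0]},
  {"xyz": [0,0,0],"angular": [0,0,0]},
  {"xyz": [0,0,0],"angular": [0,0,0]},
  {"xyz": [0,0,0],"angular": [0,0,0]},
  {"xyz": [0,0,0],"angular": [0,0,0]},
  {"xyz": [0,0,0],"angular": [0,0,0]},
  {"xyz": [0,0,0],"angular": [0,0,0]},
  {"xyz": [0,0,0],"angular": [0,0,0]},
], hand=0, grip_force=40)

```text
clock: 3.0
position: [0.5217, -0.2417, 0.0978]
ee_rot: [0.626, 0.754, 0.153, 0.128]
ft_force: [-0.4, 1.2, 7.1]
grip_width: 0.066
grasp_force: 42.8
```

Call:
carry_out([
  {"xyz": [0,0,-0.005],"angular": [0,0,0]},
  {"xyz": [0,0,-0.015],"angular": [0,0,0]},
  {"xyz": [0,0,-0.03],"angular": [0,0,0]},
  {"xyz": [0,0,-0.05],"angular": [0,0,0]},
  {"xyz": [0,0,-0.07],"angular": [0,0,0]},
  {"xyz": [0,0,-0.09],"angular": [0,0,0]},
  {"xyz": [0,0,-0.1],"angular": [0,0,0]},
  {"xyz": [0,0,-0.105],"angular": [0,0,0]},
  {"xyz": [0,0,-0.105],"angular": [0,0,0]},
])

```text
clock: 3.9
position: [0.4805, -0.2492, 0.1934]
ee_rot: [0.626, 0.754, 0.153, 0.127]
ft_force: [-0.2, -0.3, -1.1]
grip_width: 0.061
grasp_force: 41.9
```

Run:
```python
from h import *
from workcell import *
o=get_obs();st(o)
go([.5295,.1952,.21],-.043,0,o)
```

```text
3.9 [ 0.4805 -0.2492  0.1934] F [-0.2 -0.3 -1.1] grip 0.061 41.9
xyz [0.4278, 0.126, 0.0354] ang [22.82, -2.64, 12.87]
```

Call:
carry_out([
  {"xyz": [0.013,0.004,0.001],"angular": [0.7,-0.1,0.4]},
  {"xyz": [0.043,0.013,0.0035],"angular": [2.3,-0.3,1.3]},
  {"xyz": [0.086,0.025,0.007],"angular": [4.6,-0.5,2.6]},
  {"xyz": [0.128,0.038,0.011],"angular": [6.8,-0.8,3.9]},
  {"xyz": [0.175,0.052,0.0145],"angular": [9.4,-1.1,5.3]},
  {"xyz": [0.222,0.0655,0.0185],"angular": [11.9,-1.4,6.7]},
  {"xyz": [0.27,0.079,0.022],"angular": [14.4,-1.7,8.1]},
  {"xyz": [0.317,0.093,0.026],"angular": [16.9,-2.0,9.5]},
  {"xyz": [0.359,0.106,0.03],"angular": [19.2,-2.2,10.8]},
  {"xyz": [0.394,0.116,0.0325],"angular": [21.0,-2.4,11.8]},
  {"xyz": [0.415,0.122,0.034],"angular": [22.1,-2.6,12.5]},
  {"xyz": [0.428,0.126,0.0355],"angular": [22.8,-2.6,12.9]},
])

```text
clock: 5.1
position: [0.5289, 0.1987, 0.2088]
ee_rot: [0.721, 0.693, -0.0, -0.002]
ft_force: [-0.4, 0.1, -0.2]
grip_width: 0.067
grasp_force: 41.8
```

Run:
```python
from h import *
from workcell import *
for i in range(6): camera("top")
o=get_obs();st(o);go([.5295,.1952,.21],-.043,0,o)
ims=[]
for n,x,y,w,h in(("side",190,110,110,110),("top",150,220,80,110)):
    c=camera(n);im=crop(c["img"],x,y,w,h,4)
    tcp=o["position"]
    pl=T(tcp[0],tcp[1],-.043,[(0,-.035,tcp[2]-.07),(0,.035,tcp[2]-.07),(0,.035,tcp[2]+.04),(0,-.035,tcp[2]+.04)])
    lines(im,c,pl,x,y,4,(0,0,255))
    lines(im,c,T(.5295,.1952,-.043,jaws(.054)),x,y,4,(0,255,0))
    ims.append(im);cv2.imwrite(f"pics/raw_{n}1.png",c["img"][:,:,::-1])
cv2.imwrite("pics/p1.png",np.hstack(ims))
```

```text
5.4 [0.5296 0.1944 0.2096] F [ 0.3 -0.2 -0.5] grip 0.062 41.8
xyz [0.0008, -0.0001, -0.0004] ang [-0.0, -0.03, -0.06]
```

View pics/p1.png

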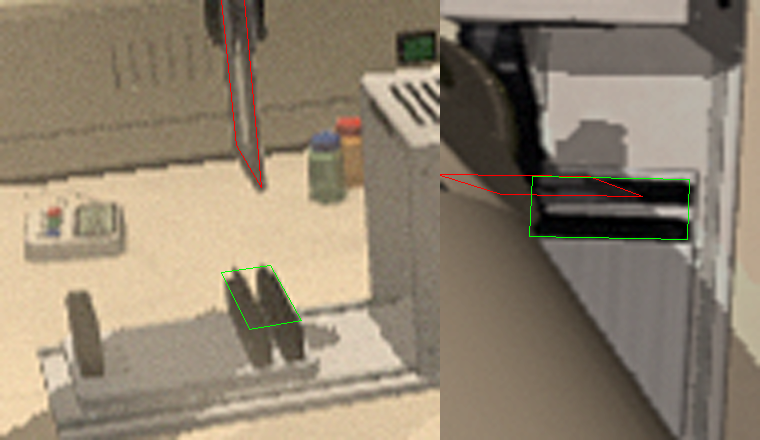

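The held plate matches its model in the side view: the near bottom corner is at (262,188) in the crop and the model puts it at (261,188). I'll lower to just above the jaws and check the x alignment there in one camera.

Call:
carry_out([
  {"xyz": [0.001,0,0.01],"angular": [0,0,0]},
  {"xyz": [0.001,0,0.025],"angular": [0,0,0]},
  {"xyz": [0.001,0,0.04],"angular": [0,0,0]},
  {"xyz": [0.001,0,0.055],"angular": [0,0,0]},
  {"xyz": [0.001,0,0.065],"angular": [0,0,0]},
  {"xyz": [0.001,0,0.071],"angular": [0,0,0]},
  {"xyz": [0.001,0,0.071],"angular": [0,0,0]},
  {"xyz": [0.001,0,0.071],"angular": [0,0,0]},
])

```text
clock: 6.3
position: [0.5298, 0.1969, 0.1394]
ee_rot: [0.722, 0.692, 0.001, -0.0]
ft_force: [-0.3, 0.5, 0.1]
grip_width: 0.062
grasp_force: 41.8
```

Run:
```python
from h import *
from workcell import *
o=get_obs();st(o);go([.5295,.1952,.138],-.043,0,o)
x,y,w,h=235,145,50,62
c=camera("side");tcp=o["position"];im=crop(c["img"],x,y,w,h,8,1.8);im2=im.copy()
zb=tcp[2]-.072
for s in(-.003,.003):lines(im2,c,T(tcp[0],tcp[1],-.043,[(s,-.035,zb),(s,.035,zb),(s,.035,zb+.11),(s,-.035,zb+.11)]),x,y,8,(0,0,255))
for s in(-.0065,.0065):lines(im2,c,T(.5295,.1952,-.043,[(s,-.042,.054),(s,.042,.054)]),x,y,8,(0,255,0))
for s in(-.016,.016):lines(im2,c,T(.5295,.1952,-.043,[(s,-.042,.054),(s,-.042,.024)]),x,y,8,(255,0,0))
cv2.imwrite("pics/p2.png",np.hstack([im,im2]))
```

```text
6.3 [0.5298 0.1969 0.1394] F [-0.3  0.5  0.1] grip 0.062 41.8
xyz [-0.0017, -0.0002, 0.0014] ang [0.04, -0.08, 0.01]
```

View pics/p2.png

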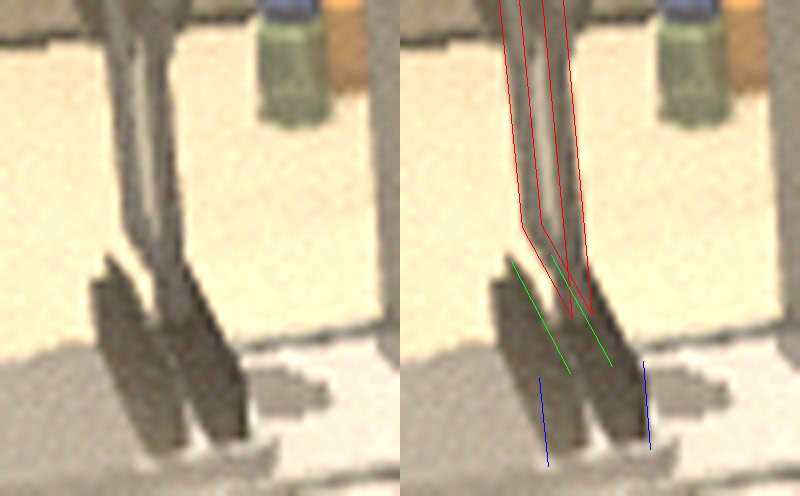

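The plate sits over the slot gap. In the crop its bottom is at about (125–183, 228–320), between the left jaw's inner edge at (107,255) and the right jaw. Going into the slot slowly.

Call:
carry_out([
  {"xyz": [0,0,0.003],"angular": [0,0,0]},
  {"xyz": [0,0,0.006],"angular": [0,0,0]},
  {"xyz": [0,0,0.009],"angular": [0,0,0]},
  {"xyz": [0,0,0.012],"angular": [0,0,0]},
  {"xyz": [0,0,0.015],"angular": [0,0,0]},
  {"xyz": [0,0,0.018],"angular": [0,0,0]},
  {"xyz": [0,0,0.02],"angular": [0,0,0]},
  {"xyz": [0,0,0.02],"angular": [0,0,0]},
])

```text
clock: 7.15
position: [0.5298, 0.1966, 0.1189]
ee_rot: [0.722, 0.692, 0.001, -0.0]
ft_force: [1.6, -0.4, -1.4]
grip_width: 0.064
grasp_force: 41.7
```

Call:
carry_out([
  {"xyz": [0,0,0.002],"angular": [0,0,0]},
  {"xyz": [0,0,0.004],"angular": [0,0,0]},
  {"xyz": [0,0,0.006],"angular": [0,0,0]},
  {"xyz": [0,0,0.008],"angular": [0,0,0]},
  {"xyz": [0,0,0.01],"angular": [0,0,0]},
  {"xyz": [0,0,0.012],"angular": [0,0,0]},
  {"xyz": [0,0,0.014],"angular": [0,0,0]},
  {"xyz": [0,0,0.016],"angular": [0,0,0]},
  {"xyz": [0,0,0.016],"angular": [0,0,0]},
])

```text
clock: 8.05
position: [0.5294, 0.1967, 0.1027]
ee_rot: [0.722, 0.692, 0.0, -0.0]
ft_force: [3.0, 0.1, -1.5]
grip_width: 0.067
grasp_force: 41.9
```

Call:
carry_out([
  {"xyz": [0,0.0005,0.001],"angular": [0,0,0]},
  {"xyz": [0,0.0005,0.002],"angular": [0,0,0]},
  {"xyz": [0,0.0005,0.003],"angular": [0,0,0]},
  {"xyz": [0,0.0005,0.004],"angular": [0,0,0]},
  {"xyz": [0,0.0005,0.005],"angular": [0,0,0]},
  {"xyz": [0,0.0005,0.006],"angular": [0,0,0]},
  {"xyz": [0,0.0005,0.006],"angular": [0,0,0]},
])

```text
clock: 8.75
position: [0.5304, 0.1966, 0.0977]
ee_rot: [0.722, 0.692, 0.001, 0.0]
ft_force: [-1.0, -2.2, 5.2]
grip_width: 0.067
grasp_force: 42.9
```

Bottomed: the upward force is 5 N and the TCP stands 73.7 mm above the slot floor, which matches the height at the grasp. Releasing and retreating straight up.

Call:
carry_out([
  {"xyz": [0,0,0],"angular": [0,0,0]},
  {"xyz": [0,0,0],"angular": [0,0,0]},
  {"xyz": [0,0,0],"angular": [0,0,0]},
  {"xyz": [0,0,0],"angular": [0,0,0]},
  {"xyz": [0,0,0],"angular": [0,0,0]},
  {"xyz": [0,0,-0.01],"angular": [0,0,0]},
  {"xyz": [0,0,-0.03],"angular": [0,0,0]},
  {"xyz": [0,0,-0.055],"angular": [0,0,0]},
  {"xyz": [0,0,-0.08],"angular": [0,0,0]},
  {"xyz": [0,0,-0.105],"angular": [0,0,0]},
  {"xyz": [0,0,-0.12],"angular": [0,0,0]},
  {"xyz": [0,0,-0.12],"angular": [0,0,0]},
], hand=0.4)

```text
clock: 9.95
position: [0.5309, 0.1971, 0.2194]
ee_rot: [0.722, 0.692, 0.002, 0.001]
ft_force: [0.1, -0.8, -0.6]
grip_width: 0.402
grasp_force: 0.0
```

Run:
```python
from h import *
from workcell import *
o=get_obs();st(o)
# next: behind the handle: fingers shut, reader-frame approach
for z in(.21,):
    go(T(.5295,.1952,-.043,[(-.16,0,z)])[0],-.043,0,o)
```

```text
9.95 [0.5309 0.1971 0.2194] F [ 0.1 -0.8 -0.6] grip 0.402 0.0
xyz [-0.002, -0.1614, 0.0088] ang [0.21, -0.12, -0.01]
```

Call:
carry_out([
  {"xyz": [0,-0.01,0],"angular": [0,0,0]},
  {"xyz": [-0.001,-0.035,0],"angular": [0,0,0]},
  {"xyz": [-0.002,-0.065,0],"angular": [0,0,0]},
  {"xyz": [-0.002,-0.095,0.02],"angular": [0.2,-0.1,0]},
  {"xyz": [-0.002,-0.111,0.05],"angular": [0.2,-0.1,0]},
  {"xyz": [-0.002,-0.111,0.08],"angular": [0.2,-0.1,0]},
  {"xyz": [-0.002,-0.111,0.08],"angular": [0.2,-0.1,0]},
  {"xyz": [-0.002,-0.111,0.08],"angular": [0.2,-0.1,0]},
])

```text
clock: 10.75
position: [0.4185, 0.1993, 0.1369]
ee_rot: [0.722, 0.692, -0.002, -0.002]
ft_force: [0.2, 0.4, 0.6]
grip_width: 0.401
grasp_force: 0.0
```

Run:
```python
from h import *
from workcell import *
o=get_obs();st(o);go(T(.5295,.1952,-.043,[(-.11,0,.036)])[0],-.043,0,o)
ims=[]
for n,x,y,w,h in(("side",225,125,60,85),("top",155,235,70,85)):
    c=camera(n);S=6;im=crop(c["img"],x,y,w,h,S,1.8)
    ims.append(im);cv2.imwrite(f"pics/raw_{n}2.png",c["img"][:,:,::-1])
c=camera("top")
for n in("side","top"):
    c=camera(n);print(n,proj(c,T(.5303,.1966,-.043,plate(0,0))-[0,0,.006]).round(1).tolist())
cv2.imwrite("pics/p3.png",np.hstack(ims))
```

```text
10.75 [0.4185 0.1993 0.1369] F [0.2 0.4 0.6] grip 0.401 0.0
xyz [0.0007, 0.0016, 0.1009] ang [-0.3, 0.04, 0.01]
side [[259.0, 200.2], [255.2, 158.3], [248.8, 147.8], [252.7, 188.3]]
top [[210.5, 272.4], [199.5, 268.5], [164.6, 267.9], [178.5, 271.9]]
```

View pics/p3.png

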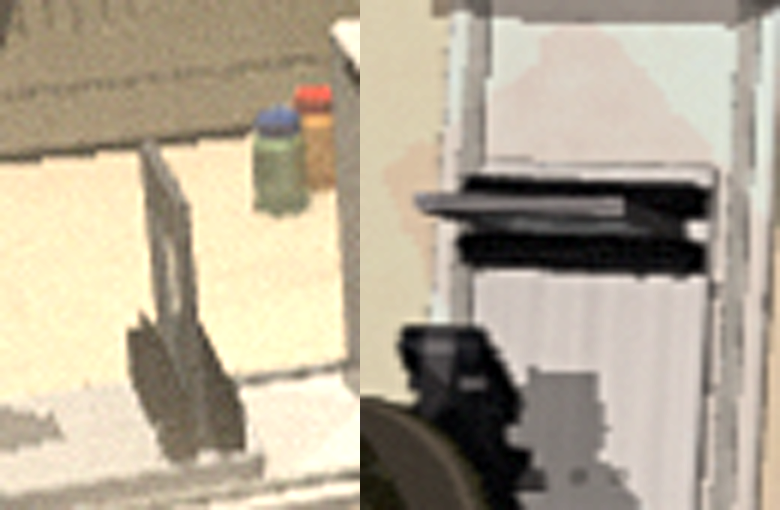

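The plate stands upright in the slot. In the top crop its top edge spans (418–625, 203), as the model predicts, and the jaws span 458–707, so it is centred to within about 1–1.5 mm. Next I'll lower over the handle.

Call:
carry_out([
  {"xyz": [0,0.0015,0.015],"angular": [0,0,0]},
  {"xyz": [0,0.0015,0.035],"angular": [0,0,0]},
  {"xyz": [0,0.0015,0.055],"angular": [0,0,0]},
  {"xyz": [0,0.0015,0.075],"angular": [0,0,0]},
  {"xyz": [0,0.0015,0.09],"angular": [0,0,0]},
  {"xyz": [0,0.0015,0.099],"angular": [0,0,0]},
  {"xyz": [0,0.0015,0.099],"angular": [0,0,0]},
])

```text
clock: 11.7
position: [0.4197, 0.1992, 0.037]
ee_rot: [0.722, 0.692, -0.002, -0.002]
ft_force: [-0.4, -0.3, -0.2]
grip_width: 0.402
grasp_force: 0.0
```

Call:
carry_out([
  {"xyz": [0,0,0],"angular": [0,0,0]},
  {"xyz": [0,0,0],"angular": [0,0,0]},
  {"xyz": [0,0,0],"angular": [0,0,0]},
  {"xyz": [0,0,0],"angular": [0,0,0]},
  {"xyz": [0,0,0],"angular": [0,0,0]},
  {"xyz": [0,0,0],"angular": [0,0,0]},
  {"xyz": [0,0,0],"angular": [0,0,0]},
  {"xyz": [0,0,0],"angular": [0,0,0]},
], hand=0, grip_force=30)

```text
clock: 12.5
position: [0.4209, 0.1996, 0.0387]
ee_rot: [0.722, 0.692, -0.001, -0.001]
ft_force: [-2.1, 0.3, 6.4]
grip_width: 0.16
grasp_force: 31.1
```

Call:
carry_out([
  {"xyz": [0,0.002,0],"angular": [0,0,0]},
  {"xyz": [0,0.006,0],"angular": [0,0,0]},
  {"xyz": [0,0.012,0],"angular": [0,0,0]},
  {"xyz": [0,0.019,0],"angular": [0,0,0]},
  {"xyz": [0,0.027,0],"angular": [0,0,0]},
  {"xyz": [0,0.035,0],"angular": [0,0,0]},
  {"xyz": [0,0.043,0],"angular": [0,0,0]},
  {"xyz": [0,0.051,0],"angular": [0,0,0]},
  {"xyz": [0,0.058,0],"angular": [0,0,0]},
  {"xyz": [0,0.064,0],"angular": [0,0,0]},
  {"xyz": [0,0.068,0],"angular": [0,0,0]},
  {"xyz": [0,0.07,0],"angular": [0,0,0]},
])

```text
clock: 13.7
position: [0.4914, 0.1953, 0.0387]
ee_rot: [0.723, 0.691, -0.001, 0.0]
ft_force: [-3.4, -4.3, 12.0]
grip_width: 0.161
grasp_force: 31.3
```

Call:
carry_out([
  {"xyz": [0,0.003,0],"angular": [0,0,0]},
  {"xyz": [0,0.008,0],"angular": [0,0,0]},
  {"xyz": [0,0.014,0],"angular": [0,0,0]},
  {"xyz": [0,0.02,0],"angular": [0,0,0]},
  {"xyz": [0,0.026,0],"angular": [0,0,0]},
  {"xyz": [0,0.032,0],"angular": [0,0,0]},
  {"xyz": [0,0.037,0],"angular": [0,0,0]},
  {"xyz": [0,0.041,0],"angular": [0,0,0]},
  {"xyz": [0,0.044,0],"angular": [0,0,0]},
  {"xyz": [0,0.046,0],"angular": [0,0,0]},
  {"xyz": [0,0.047,0],"angular": [0,0,0]},
  {"xyz": [0,0.047,0],"angular": [0,0,0]},
])

```text
clock: 14.9
position: [0.534, 0.1928, 0.0386]
ee_rot: [0.722, 0.692, -0.005, -0.001]
ft_force: [-24.4, -11.1, 31.0]
grip_width: 0.163
grasp_force: 36.4
```

Run:
```python
from h import *
from workcell import *
o=get_obs();st(o);print(o["torque"].round(2),o["tau"].round(1))
go(T(.5303,.1962,-.043,[(.01,0,.0386)])[0],-.043,0,o)
ims=[]
for n,x,y,w,h in(("side",190,90,160,150),("top",140,160,105,150)):
    c=camera(n);ims.append(crop(c["img"],x,y,w,h,3 if n=="side" else 3,1.8))
    cv2.imwrite(f"pics/raw_{n}3.png",c["img"][:,:,::-1])
cv2.imwrite("pics/p4.png",np.hstack(ims))
```

```text
14.9 [0.534  0.1928 0.0386] F [-24.4 -11.1  31. ] grip 0.163 36.4
[-2.3   4.85 -0.39] [ -1.7 -46.5 -11.6 -34.4   2.6  -8.    0.4]
xyz [0.0033, 0.0061, -0.0001] ang [-0.54, 0.36, -0.0]
```

View pics/p4.png

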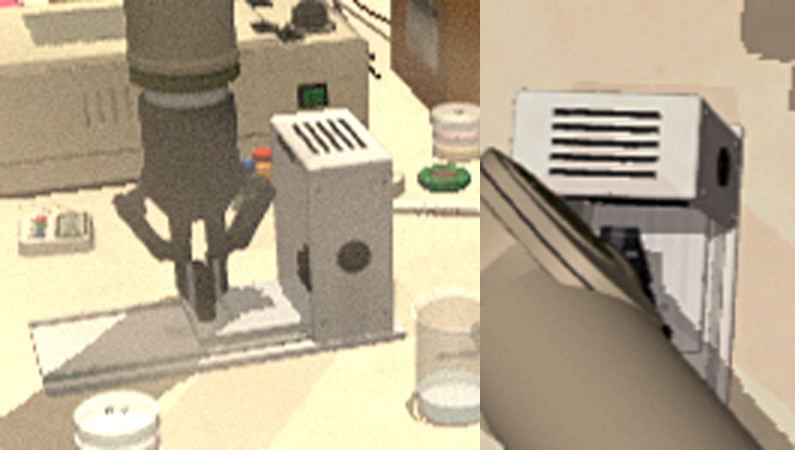

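The hand holds the handle, with the carriage about 113 mm in and the plate inside the hood, but something resists: −24 N in x and 31 N in z. The knuckle, at (272,190) in the crop, looks about 15 mm short of the hood front. I'll relax the grip and estimate the travel and rail direction from the images.

Call:
carry_out([
  {"xyz": [0,-0.003,0],"angular": [0,0,0]},
  {"xyz": [0,-0.003,0],"angular": [0,0,0]},
  {"xyz": [0,-0.003,0],"angular": [0,0,0]},
  {"xyz": [0,-0.003,0],"angular": [0,0,0]},
  {"xyz": [0,-0.003,0],"angular": [0,0,0]},
], hand=0.4)

```text
clock: 15.5
position: [0.5344, 0.1943, 0.0376]
ee_rot: [0.722, 0.692, -0.001, -0.001]
ft_force: [0.0, 0.1, 0.4]
grip_width: 0.4
grasp_force: 0.0
```

Run:
```python
from h import *
from workcell import *
o=get_obs();st(o);print(o["torque"].round(2))
d=pickle.load(open("cams0.pkl","rb"));t,s=d["top"],d["side"]
# hood front top edge in slot frame
for u in((150,224.3),(213.3,225.7)):
    r=least_squares(lambda q:proj(t,[q[0],q[1],.164])[0]-u,[.6,.2]).x
    print("hoodfront own",T(0,0,.043,[[r[0]-.5295,r[1]-.1952,0]])[0].round(4))
for psi in(-.043,-.06):print(psi,[proj(s,T(.5303+q*np.cos(psi),.1958+q*np.sin(psi),psi,[(-.11,-.023,.03),(-.11,-.023,.06)])).round(1).tolist() for q in(0,.113,.12)])
for f in("side2","side3"):
    im=cv2.imread(f"pics/raw_{f}.png",0)
    x0=(205 if f=="side2" else 250)
    for y in((198,202) if f=="side2" else (190,194)):print(f,y,x0,im[y,x0:x0+22].tolist())
c=camera("side");im=cv2.cvtColor(c["img"],cv2.COLOR_RGB2GRAY)
for y in(190,192,194,196):print("now",y,im[y,250:272].tolist())
```

```text
15.5 [0.5344 0.1943 0.0376] F [0.  0.1 0.4] grip 0.4 0.0
[-0.02 -0.02 -0.  ]
hoodfront own [0.0838 0.0611 0.    ]
hoodfront own [ 0.083  -0.0635  0.    ]
-0.043 [[[212.9, 203.3], [211.2, 192.1]], [[258.9, 195.8], [258.0, 184.9]], [[261.7, 195.4], [260.8, 184.4]]]
-0.06 [[[212.6, 203.0], [210.9, 191.8]], [[258.8, 195.9], [257.8, 184.9]], [[261.6, 195.4], [260.6, 184.5]]]
side2 198 205 [89, 96, 100, 76, 65, 63, 66, 69, 67, 68, 92, 97, 95, 96, 86, 92, 94, 94, 92, 96, 94, 96]
side2 202 205 [99, 100, 81, 87, 81, 54, 55, 57, 54, 58, 59, 89, 92, 93, 89, 104, 97, 128, 127, 130, 128, 127]
side3 190 250 [72, 91, 72, 68, 69, 52, 47, 46, 44, 47, 48, 38, 75, 73, 75, 81, 86, 85, 86, 81, 83, 88]
side3 194 250 [100, 93, 75, 85, 90, 66, 50, 49, 52, 48, 44, 47, 83, 84, 87, 87, 81, 80, 88, 87, 113, 108]
now 190 [73, 65, 98, 68, 49, 47, 48, 44, 47, 44, 34, 61, 85, 77, 75, 74, 93, 86, 87, 86, 85, 83]
now 192 [90, 71, 94, 94, 65, 49, 45, 46, 44, 45, 44, 62, 86, 89, 75, 78, 82, 84, 85, 82, 85, 79]
now 194 [105, 98, 81, 83, 94, 64, 55, 51, 51, 50, 49, 51, 82, 88, 88, 86, 80, 81, 87, 81, 109, 133]
now 196 [101, 101, 92, 80, 87, 88, 61, 50, 45, 50, 52, 68, 85, 88, 86, 83, 82, 89, 103, 131, 131, 129]
```

Call:
carry_out([
  {"xyz": [0,0,-0.004],"angular": [0,0,0]},
  {"xyz": [0,0,-0.004],"angular": [0,0,0]},
  {"xyz": [0,0,-0.004],"angular": [0,0,0]},
  {"xyz": [0,0,-0.004],"angular": [0,0,0]},
  {"xyz": [0,0.001,-0.004],"angular": [0,0,0]},
  {"xyz": [0,0.002,-0.004],"angular": [0,0,0]},
  {"xyz": [0,0.003,-0.004],"angular": [0,0,0]},
  {"xyz": [0,0.004,-0.004],"angular": [0,0,0]},
  {"xyz": [0,0.005,-0.004],"angular": [0,0,0]},
  {"xyz": [0,0.005,-0.004],"angular": [0,0,0]},
], hand=0.2)

```text
clock: 16.55
position: [0.5356, 0.1945, 0.041]
ee_rot: [0.722, 0.692, -0.004, -0.003]
ft_force: [-16.1, -1.5, 9.6]
grip_width: 0.197
grasp_force: 8.1
```

Run:
```python
from h import *
from workcell import *
o=get_obs();st(o);F=o["ft_force"];M=o["torque"];print(M.round(2),o["joint_pos"].round(2))
print("line of action pt rel sensor",(np.cross(F,M)/(F@F)).round(3),"dir",(F/np.linalg.norm(F)).round(2))
# base front edge and hood front, slot frame, to see reader origin
d=pickle.load(open("cams0.pkl","rb"));t=d["top"]
for u,z in(((163.3,335),.012),((220,336),.012)):
    r=least_squares(lambda q:proj(t,[q[0],q[1],z])[0]-u,[.6,.2]).x
    print("base front own",T(0,0,.043,[[r[0]-.5295,r[1]-.1952,0]])[0].round(4))
# plate visible in hood? silhouette of handle now
c=camera("side");im=cv2.cvtColor(c["img"],cv2.COLOR_RGB2GRAY)
cv2.imwrite("pics/raw_side4.png",c["img"][:,:,::-1])
for y in(192,194,196):print("now",y,im[y,250:272].tolist())
```

```text
16.55 [0.5356 0.1945 0.041 ] F [-16.1  -1.5   9.6] grip 0.197 8.1
[-0.41  3.41 -0.1 ] [ 0.25  0.55 -0.84  1.76  0.46  1.05 -0.8 ]
line of action pt rel sensor [-0.092 -0.015 -0.156] dir [-0.86 -0.08  0.51]
base front own [-0.1362  0.066   0.    ]
base front own [-0.1363 -0.0576  0.    ]
now 192 [94, 80, 91, 104, 69, 51, 47, 48, 42, 46, 44, 57, 86, 90, 78, 78, 83, 86, 87, 84, 84, 83]
now 194 [103, 92, 77, 90, 93, 69, 53, 47, 45, 42, 44, 49, 87, 87, 84, 87, 86, 83, 82, 84, 78, 109]
now 196 [103, 101, 94, 75, 87, 90, 68, 50, 45, 49, 52, 67, 86, 91, 86, 86, 83, 83, 103, 107, 127, 131]
```

Run:
```python
from h import *
d=pickle.load(open("cams0.pkl","rb"));t,s=d["top"],d["side"]
for nm,a,b in(("hoodfar",(280.7,129.3),(150,224.3)),("hoodnear",(294,145),(213.3,225.7)),("basefar",(200,197.3),(163.3,335)),("basenear",(205.7,218),(220,336))):
    P,e=tri([(s,a),(t,b)]);print(nm,P.round(4),e.round(1),"own",T(0,0,.055,[[P[0]-.5300,P[1]-.196,P[2]]])[0].round(4))
# straight edges of the reader base in the top view for yaw
for nm,us,z in(("L",((163.3,335),(173,228)),.012),("R",((220,336),(226.7,202)),.012)):
    q=[least_squares(lambda q:proj(t,[q[0],q[1],z])[0]-u,[.6,.2]).x for u in us];v=q[1]-q[0];print(nm,np.round(q,4).tolist(),"yaw",np.arctan2(v[1],v[0]).round(4))
```

```text
hoodfar [0.6184 0.2529 0.1615] [-1.4  0.2  0.3 -1.1] own [0.0851 0.0617 0.1615]
hoodnear [0.6111 0.1273 0.1661] [-1.1  0.2  0.2 -0.9] own [ 0.0848 -0.0642  0.1661]
basefar [0.3981 0.2682 0.0067] [-1.1  0.1  0.1 -1. ] own [-0.1356  0.0649  0.0067]
basenear [0.3922 0.1431 0.0134] [-0.7  0.1  0.1 -0.6] own [-0.1347 -0.0604  0.0134]
L [[0.3962, 0.267], [0.6311, 0.2475]] yaw -0.0828
R [[0.3908, 0.1435], [0.6867, 0.1275]] yaw -0.0542
```

The carriage sits at about 113–114 mm, and the line of force runs through the handle, so I'll push harder in small steps.

Call:
carry_out([
  {"xyz": [0,0.001,0.001],"angular": [0,0,0]},
  {"xyz": [0,0.002,0.002],"angular": [0,0,0]},
  {"xyz": [0,0.003,0.002],"angular": [0,0,0]},
  {"xyz": [0,0.004,0.002],"angular": [0,0,0]},
  {"xyz": [0,0.004,0.002],"angular": [0,0,0]},
])

```text
clock: 17.1
position: [0.5357, 0.1953, 0.0385]
ee_rot: [0.721, 0.693, -0.007, -0.005]
ft_force: [-32.4, -2.3, 20.3]
grip_width: 0.201
grasp_force: 16.4
```

Run:
```python
from h import *
from workcell import *
o=get_obs();st(o);F=o["ft_force"];M=o["torque"]
print("line pt",(np.cross(F,M)/(F@F)).round(3),"dir",(F/np.linalg.norm(F)).round(2))
c=camera("side");cv2.imwrite("pics/raw_side5.png",c["img"][:,:,::-1])
a=cv2.imread("pics/raw_side4.png",0);b=cv2.cvtColor(c["img"],cv2.COLOR_RGB2GRAY)
for y in(192,194,196):print(y,b[y,250:272].tolist())
# knuckle check: expected pixels of hood-front centre and knuckle reach
for x in(.58,.59,.60,.61,.615):print(x,proj(c,[x,.193,.11]).round(1))
# row scan right edge of gripper knuckle
for y in(150,153,156,160):print(y,b[y,268:296].tolist())
```

```text
17.1 [0.5357 0.1953 0.0385] F [-32.4  -2.3  20.3] grip 0.201 16.4
line pt [-0.095 -0.01  -0.153] dir [-0.85 -0.06  0.53]
192 [95, 79, 98, 101, 71, 55, 46, 46, 47, 42, 41, 59, 91, 86, 75, 80, 80, 84, 85, 83, 84, 85]
194 [102, 92, 73, 89, 89, 70, 43, 48, 52, 49, 45, 47, 86, 86, 87, 87, 81, 84, 89, 85, 84, 110]
196 [102, 104, 97, 80, 85, 96, 67, 51, 48, 51, 54, 72, 90, 87, 89, 80, 90, 82, 84, 108, 131, 130]
0.58 [[273.  159.7]]
0.59 [[276.9 159. ]]
0.6 [[280.8 158.4]]
0.61 [[284.6 157.8]]
0.615 [[286.6 157.5]]
150 [53, 46, 52, 50, 53, 54, 56, 55, 55, 53, 58, 57, 57, 72, 76, 79, 77, 76, 79, 77, 81, 82, 79, 74, 76, 81, 80, 82]
153 [54, 55, 63, 65, 59, 58, 53, 54, 54, 51, 51, 53, 51, 53, 54, 79, 76, 81, 82, 76, 79, 79, 79, 82, 71, 78, 84, 76]
156 [64, 78, 80, 75, 60, 56, 57, 55, 53, 52, 53, 55, 49, 59, 77, 80, 75, 77, 79, 80, 81, 77, 76, 82, 72, 84, 83, 81]
160 [110, 88, 57, 52, 51, 54, 52, 52, 51, 52, 48, 83, 133, 94, 74, 79, 83, 79, 79, 81, 77, 76, 80, 81, 75, 75, 82, 82]
```

Almost no movement at 32 N, and the knuckle reaches x≈0.605, close to the hood front at about 0.61. To rule out the gripper touching the hood, I'll go round and push from behind the handle with shut fingers.

Call:
carry_out([
  {"xyz": [0,-0.009,0],"angular": [0,0,0]},
  {"xyz": [0,-0.009,0],"angular": [0,0,0]},
  {"xyz": [0,-0.009,0],"angular": [0,0,0]},
  {"xyz": [0,-0.009,-0.02],"angular": [0,0,0]},
  {"xyz": [0,-0.009,-0.045],"angular": [0,0,0]},
  {"xyz": [0,-0.009,-0.06],"angular": [0,0,0]},
  {"xyz": [0,-0.02,-0.06],"angular": [0,0,0]},
  {"xyz": [0,-0.04,-0.06],"angular": [0,0,0]},
  {"xyz": [0,-0.05,-0.06],"angular": [0,0,0]},
  {"xyz": [0,-0.05,-0.06],"angular": [0,0,0]},
], hand=0.35)

```text
clock: 18.15
position: [0.492, 0.196, 0.0992]
ee_rot: [0.722, 0.692, -0.002, -0.001]
ft_force: [-0.5, -0.1, -0.1]
grip_width: 0.349
grasp_force: 0.0
```

Call:
carry_out([
  {"xyz": [0,0,0],"angular": [0,0,0]},
  {"xyz": [0,0,0],"angular": [0,0,0]},
  {"xyz": [0,0,0],"angular": [0,0,0]},
  {"xyz": [0,0,0],"angular": [0,0,0]},
  {"xyz": [0,0,0],"angular": [0,0,0]},
  {"xyz": [0,0,0],"angular": [0,0,0]},
], hand=0)

```text
clock: 18.75
position: [0.4935, 0.1962, 0.0998]
ee_rot: [0.722, 0.692, -0.001, -0.001]
ft_force: [-0.3, 0.3, -0.4]
grip_width: -0.004
grasp_force: 0.0
```

Run:
```python
from h import *
from workcell import *
o=get_obs();st(o);c,s=np.cos(-.055),np.sin(-.055)
go([.4945,.1963,.042],-.055,0,o)
im=camera("side")["img"];b=cv2.cvtColor(im,cv2.COLOR_RGB2GRAY)
for y in(185,190,194):print(y,b[y,250:272].tolist())
```

```text
18.75 [0.4935 0.1962 0.0998] F [-0.3  0.3 -0.4] grip -0.004 0.0
xyz [0.0002, 0.0011, 0.0578] ang [-0.18, 0.04, 0.68]
185 [142, 145, 117, 60, 51, 48, 54, 47, 42, 43, 36, 140, 140, 140, 137, 139, 119, 134, 134, 133, 129, 136]
190 [77, 92, 93, 71, 53, 52, 47, 48, 48, 46, 46, 84, 107, 92, 103, 130, 132, 131, 133, 128, 132, 131]
194 [103, 94, 78, 89, 94, 71, 59, 49, 50, 48, 50, 51, 108, 109, 131, 118, 118, 118, 131, 129, 132, 127]
```

Call:
carry_out([
  {"xyz": [0,0,0.015],"angular": [0,0,0.3]},
  {"xyz": [0,0,0.035],"angular": [0,0,0.6]},
  {"xyz": [0,0,0.05],"angular": [0,0,0.7]},
  {"xyz": [0,0,0.057],"angular": [0,0,0.7]},
  {"xyz": [0,0,0.057],"angular": [0,0,0.7]},
  {"xyz": [0,0.005,0.057],"angular": [0,0,0.7]},
  {"xyz": [0,0.01,0.057],"angular": [0,0,0.7]},
  {"xyz": [0,0.014,0.057],"angular": [0,0,0.7]},
  {"xyz": [0,0.017,0.057],"angular": [0,0,0.7]},
  {"xyz": [0,0.02,0.057],"angular": [0,0,0.7]},
  {"xyz": [0,0.02,0.057],"angular": [0,0,0.7]},
])

```text
clock: 19.9
position: [0.5133, 0.1954, 0.0427]
ee_rot: [0.726, 0.687, -0.001, -0.001]
ft_force: [-0.1, -0.3, -0.4]
grip_width: -0.001
grasp_force: 0.1
```

Call:
carry_out([
  {"xyz": [0,0.001,0],"angular": [0,0,0]},
  {"xyz": [0,0.002,0],"angular": [0,0,0]},
  {"xyz": [0,0.003,0],"angular": [0,0,0]},
  {"xyz": [0,0.004,0],"angular": [0,0,0]},
  {"xyz": [0,0.005,0],"angular": [0,0,0]},
  {"xyz": [0,0.006,0],"angular": [0,0,0]},
  {"xyz": [0,0.007,0],"angular": [0,0,0]},
  {"xyz": [0,0.008,0],"angular": [0,0,0]},
  {"xyz": [0,0.008,0],"angular": [0,0,0]},
  {"xyz": [0,0.008,0],"angular": [0,0,0]},
])

```text
clock: 20.9
position: [0.5138, 0.1956, 0.0421]
ee_rot: [0.725, 0.689, -0.008, -0.004]
ft_force: [-37.3, -5.5, 28.8]
grip_width: -0.005
grasp_force: 18.9
```

Run:
```python
from h import *
from workcell import *
o=get_obs();st(o)
im=camera("side")["img"];b=cv2.cvtColor(im,cv2.COLOR_RGB2GRAY);cv2.imwrite("pics/raw_side6.png",im[:,:,::-1])
for y in(185,190,194):print(y,b[y,250:272].tolist())
```

```text
20.9 [0.5138 0.1956 0.0421] F [-37.3  -5.5  28.8] grip -0.005 18.9
185 [53, 74, 59, 50, 43, 44, 44, 47, 40, 34, 32, 142, 145, 142, 143, 140, 120, 136, 137, 130, 131, 132]
190 [62, 84, 84, 65, 51, 46, 51, 52, 48, 38, 45, 57, 86, 76, 78, 82, 82, 88, 89, 84, 83, 79]
194 [101, 97, 77, 88, 96, 62, 50, 50, 50, 45, 53, 48, 86, 84, 81, 88, 96, 92, 110, 112, 109, 130]
```

Run:
```python
from h import *
d=pickle.load(open("cams0.pkl","rb"));s=d["side"]
psi=-.055
def own(x,y,z):return proj(s,T(.530,.196,psi,[(x,y,z)]))[0].round(1)
print("near jamb",own(.085,-.052,.02),own(.085,-.052,.152),"hood near front",own(.085,-.062,.02),own(.085,-.062,.164),"far jamb",own(.085,.052,.024),own(.085,.052,.152))
for q in(.1135,.12):
    print(q,"plate far",own(q-.003,.035,.054),own(q-.003,.035,.134),"near",own(q-.003,-.035,.134),"jaw far",own(q-.016,.042,.024),own(q-.016,.042,.054))
im=cv2.imread("pics/raw_side6.png",0);a=cv2.cvtColor(s["img"],cv2.COLOR_RGB2GRAY)
for y in range(136,198,4):print(y,im[y,282:300].tolist(),"|",a[y,282:300].tolist())
```

```text
near jamb [294.  199.4] [291.8 149.1] hood near front [295.1 201.2] [292.8 145.7] far jamb [283.1 180.9] [280.4 134.4]
0.1135 plate far [293.6 171.7] [292.4 142.4] near [300.4 152.4] jaw far [288.6 181.8] [288.1 171.3]
0.12 plate far [296.  171.3] [294.9 142. ] near [303. 152.] jaw far [291.  181.4] [290.5 171. ]
136 [54, 36, 74, 117, 131, 128, 135, 132, 114, 48, 55, 120, 127, 71, 44, 109, 149, 116] | [57, 44, 80, 122, 134, 137, 139, 141, 118, 53, 53, 125, 131, 74, 42, 107, 145, 114]
140 [79, 82, 72, 49, 39, 73, 113, 125, 128, 142, 139, 119, 65, 57, 120, 144, 88, 76] | [81, 77, 69, 53, 42, 78, 117, 130, 136, 137, 139, 115, 64, 60, 116, 141, 87, 74]
144 [78, 77, 83, 76, 77, 66, 66, 70, 70, 109, 131, 137, 132, 136, 137, 139, 140, 136] | [80, 79, 78, 82, 76, 67, 69, 70, 72, 108, 129, 136, 135, 134, 136, 136, 139, 136]
148 [77, 80, 81, 79, 77, 76, 77, 80, 83, 71, 76, 78, 75, 77, 78, 79, 79, 77] | [78, 79, 80, 81, 82, 80, 84, 78, 81, 78, 73, 80, 80, 79, 85, 80, 78, 73]
152 [82, 77, 79, 77, 75, 77, 80, 79, 76, 80, 78, 84, 80, 79, 70, 81, 80, 80] | [84, 82, 83, 82, 82, 83, 84, 79, 83, 79, 7
[... 1035 characters left out ...]
, 80, 70, 78, 80, 79, 77, 78, 81, 76, 80, 80, 81, 80, 81, 82]
184 [131, 85, 84, 87, 79, 86, 80, 86, 75, 47, 35, 49, 76, 81, 80, 80, 83, 81] | [108, 71, 76, 80, 74, 74, 69, 68, 80, 86, 87, 76, 76, 79, 78, 83, 82, 83]
188 [131, 131, 113, 88, 87, 84, 82, 85, 83, 84, 81, 71, 74, 81, 82, 80, 84, 77] | [102, 98, 99, 95, 99, 101, 95, 98, 97, 95, 103, 84, 76, 80, 79, 79, 78, 78]
192 [131, 131, 130, 130, 131, 113, 82, 83, 80, 84, 86, 78, 74, 80, 82, 79, 79, 81] | [145, 144, 147, 99, 93, 98, 94, 95, 95, 94, 98, 91, 76, 74, 76, 77, 79, 81]
196 [131, 130, 133, 135, 135, 135, 137, 132, 89, 84, 81, 77, 75, 77, 79, 75, 75, 83] | [143, 145, 148, 144, 155, 128, 96, 94, 96, 95, 92, 89, 71, 80, 76, 77, 75, 77]
```

Run:
```python
from h import *
d=pickle.load(open("cams0.pkl","rb"))
for n,(x0,x1,y0,y1) in(("side",(205,222,180,206)),("top",(165,220,316,330)),("top",(165,218,255,285))):
    a=cv2.cvtColor(d[n]["img"],cv2.COLOR_RGB2GRAY).astype(float);b=cv2.imread(f"pics/raw_{n}2.png",0).astype(float)
    m=lambda I:(lambda k:(np.round(k.m10/k.m00,2),np.round(k.m01/k.m00,2),k.m00) if 0 else (round(k["m10"]/k["m00"]+x0,2),round(k["m01"]/k["m00"]+y0,2),k["m00"]))(cv2.moments((I[y0:y1,x0:x1]<(50 if n=="top" else 75)).astype(np.uint8),True))
    print(n,m(a),m(b))
g=lambda f:cv2.imread(f,0).astype(np.float32)
# shift of carriage between initial and pre-grip: phase correlation on handle and jaw patches (side)
A=cv2.cvtColor(d["side"]["img"],cv2.COLOR_RGB2GRAY).astype(np.float32);B=g("pics/raw_side2.png");C=g("pics/raw_side1.png")
for nm,I in(("side1 jaws",C),("side2 jaws",B)):
    sl=np.s_[186:204,238:268];print(nm,cv2.phaseCorrelate(A[sl].copy(),I[sl].copy()))
for nm,I in(("side1 handle",C),("side2 handle",B)):
    sl=np.s_[180:206,200:224];print(nm,cv2.phaseCorrelate(A[sl].copy(),I[sl].copy()))
```

```text
side (211.07, 193.71, 115.0) (210.76, 193.8, 123.0)
top (187.54, 323.17, 160.0) (179.42, 322.94, 379.0)
top (191.86, 271.77, 504.0) (192.2, 272.54, 567.0)
side1 jaws ((0.1789772041854576, 0.039214395553635484), 0.931756321589152)
side2 jaws ((-0.20730473014987183, 0.37105377503337955), 0.8880942055472621)
side1 handle ((0.22824399561726239, 1.0194457962188164), 0.7225337749646034)
side2 handle ((-0.45748558931208905, 0.4580716546344288), 0.8026820936320741)
```

Call:
carry_out([
  {"xyz": [0,-0.012,0],"angular": [0,0,0]},
  {"xyz": [0,-0.014,-0.01],"angular": [0,0,0]},
  {"xyz": [0,-0.014,-0.035],"angular": [0,0,0]},
  {"xyz": [0,-0.014,-0.06],"angular": [0,0,0]},
  {"xyz": [0,0,-0.06],"angular": [0,0,0]},
  {"xyz": [0,0.013,-0.06],"angular": [0,0,0]},
  {"xyz": [0,0.013,-0.06],"angular": [0,0,0]},
  {"xyz": [0,0.013,-0.06],"angular": [0,0,0]},
  {"xyz": [0,0.013,-0.035],"angular": [0,0,0]},
  {"xyz": [0,0.013,-0.01],"angular": [0,0,0]},
  {"xyz": [0,0.013,-0.002],"angular": [0,0,0]},
  {"xyz": [0,0.013,-0.002],"angular": [0,0,0]},
], hand=0.4)

```text
clock: 22.15
position: [0.5331, 0.1941, 0.0439]
ee_rot: [0.726, 0.688, -0.002, -0.002]
ft_force: [-0.3, -0.1, 1.4]
grip_width: 0.4
grasp_force: 0.0
```

Call:
carry_out([
  {"xyz": [0,0,0],"angular": [0,0,0]},
  {"xyz": [0,0,0],"angular": [0,0,0]},
  {"xyz": [0,0,0],"angular": [0,0,0]},
  {"xyz": [0,0,0],"angular": [0,0,0]},
  {"xyz": [0,0,0],"angular": [0,0,0]},
  {"xyz": [0,0,0],"angular": [0,0,0]},
], hand=0)

```text
clock: 22.75
position: [0.5342, 0.1946, 0.046]
ee_rot: [0.726, 0.687, -0.001, -0.001]
ft_force: [-5.9, -0.9, 6.9]
grip_width: 0.155
grasp_force: 31.5
```

Call:
carry_out([
  {"xyz": [0,-0.002,0],"angular": [0,0,0]},
  {"xyz": [0,-0.007,0],"angular": [0,0,0]},
  {"xyz": [0,-0.014,0],"angular": [0,0,0]},
  {"xyz": [0,-0.023,0],"angular": [0,0,0]},
  {"xyz": [0,-0.033,0],"angular": [0,0,0]},
  {"xyz": [0,-0.044,0],"angular": [0,0,0]},
  {"xyz": [0,-0.055,0],"angular": [0,0,0]},
  {"xyz": [0,-0.066,0],"angular": [0,0,0]},
  {"xyz": [0,-0.076,0],"angular": [0,0,0]},
  {"xyz": [0,-0.083,0],"angular": [0,0,0]},
  {"xyz": [0,-0.088,0],"angular": [0,0,0]},
  {"xyz": [0,-0.09,0],"angular": [0,0,0]},
])

```text
clock: 23.95
position: [0.4446, 0.2, 0.0459]
ee_rot: [0.726, 0.687, -0.0, -0.0]
ft_force: [2.7, 2.7, 5.3]
grip_width: 0.158
grasp_force: 31.3
```

Call:
carry_out([
  {"xyz": [0,-0.003,0],"angular": [0,0,0]},
  {"xyz": [0,-0.007,0],"angular": [0,0,0]},
  {"xyz": [0,-0.012,0],"angular": [0,0,0]},
  {"xyz": [0,-0.017,0],"angular": [0,0,0]},
  {"xyz": [0,-0.021,0],"angular": [0,0,0]},
  {"xyz": [0,-0.024,0],"angular": [0,0,0]},
  {"xyz": [0,-0.027,0],"angular": [0,0,0]},
  {"xyz": [0,-0.03,0],"angular": [0,0,0]},
  {"xyz": [0,-0.032,0],"angular": [0,0,0]},
  {"xyz": [0,-0.032,0],"angular": [0,0,0]},
])

```text
clock: 24.95
position: [0.4143, 0.2019, 0.0459]
ee_rot: [0.726, 0.687, 0.001, -0.0]
ft_force: [9.6, 6.1, -2.7]
grip_width: 0.157
grasp_force: 30.5
```

Run:
```python
from h import *
from workcell import *
o=get_obs();st(o);go([.5342,.1946,.046],-.055,0,o)
d=pickle.load(open("cams0.pkl","rb"))
im=camera("side")["img"];B=cv2.cvtColor(im,cv2.COLOR_RGB2GRAY).astype(np.float32);cv2.imwrite("pics/raw_side7.png",im[:,:,::-1])
A=cv2.imread("pics/raw_side2.png",0).astype(np.float32)
for nm,sl in(("jaws",np.s_[170:205,230:280]),("plate top",np.s_[140:172,242:262])):print(nm,cv2.phaseCorrelate(A[sl].copy(),B[sl].copy()))
```

```text
24.95 [0.4143 0.2019 0.0459] F [ 9.6  6.1 -2.7] grip 0.157 30.5
xyz [-0.0006, 0.1201, 0.0001] ang [0.08, -0.12, -0.02]
jaws ((-2.1302182418872135, 0.17442365874885368), 1.0196202770868936)
plate top ((-2.0572590775094106, 0.26880245859344853), 0.9480359055101871)
```

The outer stop is 120.1 mm from where it blocked. So the carriage simply started about 7 mm in, and the blocked point was the home stop. Pushing home again.

Call:
carry_out([
  {"xyz": [0,0.002,0],"angular": [0,0,0]},
  {"xyz": [0,0.006,0],"angular": [0,0,0]},
  {"xyz": [0,0.012,0],"angular": [0,0,0]},
  {"xyz": [0,0.02,0],"angular": [0,0,0]},
  {"xyz": [0,0.029,0],"angular": [0,0,0]},
  {"xyz": [0,0.038,0],"angular": [0,0,0]},
  {"xyz": [0,0.047,0],"angular": [0,0,0]},
  {"xyz": [0,0.056,0],"angular": [0,0,0]},
  {"xyz": [0,0.063,0],"angular": [0,0,0]},
  {"xyz": [0,0.069,0],"angular": [0,0,0]},
  {"xyz": [0,0.073,0],"angular": [0,0,0]},
  {"xyz": [0,0.075,0],"angular": [0,0,0]},
])

```text
clock: 26.2
position: [0.4877, 0.1975, 0.0459]
ee_rot: [0.726, 0.687, -0.001, -0.001]
ft_force: [-2.4, 0.8, 13.3]
grip_width: 0.152
grasp_force: 32.7
```

Call:
carry_out([
  {"xyz": [0,0.003,0],"angular": [0,0,0]},
  {"xyz": [0,0.008,0],"angular": [0,0,0]},
  {"xyz": [0,0.014,0],"angular": [0,0,0]},
  {"xyz": [0,0.02,0],"angular": [0,0,0]},
  {"xyz": [0,0.026,0],"angular": [0,0,0]},
  {"xyz": [0,0.032,0],"angular": [0,0,0]},
  {"xyz": [0,0.037,0],"angular": [0,0,0]},
  {"xyz": [0,0.041,0],"angular": [0,0,0]},
  {"xyz": [0,0.045,0],"angular": [0,0,0]},
  {"xyz": [0,0.048,0],"angular": [0,0,0]},
  {"xyz": [0,0.05,0],"angular": [0,0,0]},
  {"xyz": [0,0.05,0],"angular": [0,0,0]},
])

```text
clock: 27.4
position: [0.5342, 0.1946, 0.0457]
ee_rot: [0.726, 0.688, -0.004, -0.002]
ft_force: [-18.5, -3.6, 27.0]
grip_width: 0.154
grasp_force: 35.0
```

Call:
carry_out([
  {"xyz": [0,0,0],"angular": [0,0,0]},
  {"xyz": [0,0,0],"angular": [0,0,0]},
  {"xyz": [0,-0.001,0],"angular": [0,0,0]},
  {"xyz": [0,-0.002,0],"angular": [0,0,0]},
  {"xyz": [0,-0.002,0],"angular": [0,0,0]},
  {"xyz": [0,-0.002,-0.015],"angular": [0,0,0]},
  {"xyz": [0,-0.002,-0.04],"angular": [0,0,0]},
  {"xyz": [0,-0.002,-0.065],"angular": [0,0,0]},
  {"xyz": [0,-0.02,-0.09],"angular": [0,0,0]},
  {"xyz": [0,-0.05,-0.11],"angular": [0,0,0]},
  {"xyz": [0,-0.07,-0.12],"angular": [0,0,0]},
  {"xyz": [0,-0.07,-0.12],"angular": [0,0,0]},
], hand=0.4)

```text
clock: 28.6
position: [0.4665, 0.1991, 0.1674]
ee_rot: [0.726, 0.688, -0.001, 0.001]
ft_force: [0.2, -0.7, -0.1]
grip_width: 0.397
grasp_force: 0.0
```

Run:
```python
from h import *
from workcell import *
o=get_obs();st(o)
d=pickle.load(open("cams0.pkl","rb"))
im=camera("side")["img"];B=cv2.cvtColor(im,cv2.COLOR_RGB2GRAY).astype(np.float32)
for y in(190,194):print(y,B[y,250:268].astype(int).tolist())
print([B[y,284:294].astype(int).tolist() for y in(156,176,180)])
A=cv2.cvtColor(d["side"]["img"],cv2.COLOR_RGB2GRAY).astype(np.float32)
for nm,sl in(("petri",np.s_[222:252,212:246]),("beaker",np.s_[188:232,326:358]),("dropper",np.s_[364:410,346:374])):print(nm,cv2.phaseCorrelate(A[sl].copy(),B[sl].copy()))
```

```text
28.6 [0.4665 0.1991 0.1674] F [ 0.2 -0.7 -0.1] grip 0.397 0.0
190 [74, 112, 135, 86, 55, 50, 52, 52, 48, 46, 44, 89, 127, 96, 106, 123, 133, 130]
194 [122, 93, 77, 100, 93, 69, 52, 59, 50, 54, 50, 56, 129, 132, 132, 115, 121, 115]
[[81, 79, 85, 80, 81, 82, 84, 80, 78, 80], [79, 81, 79, 84, 84, 48, 45, 47, 39, 75], [77, 79, 79, 81, 78, 54, 42, 39, 38, 58]]
petri ((-0.151878407174312, -0.18718685584550165), 0.9637577127527308)
beaker ((-0.10048395213768657, 0.47319225439365553), 0.9811793552504645)
dropper ((-0.08927548112490236, 0.04649815242954247), 1.0123001318838862)
```

The carriage stayed home after release, the bystanders haven't moved, and the hand is clear. Handing in.

```bash
python3 -c "
from workcell import *
print(hand_in())"
```

```text
the job is handed in; nothing more can be done
None
```

The plate is bottomed in the slot and centred to about 1–1.5 mm, the carriage is pushed home against its stop, the bystanders have not moved, and the job is handed in at about 28.7 s; I drew the carriage back out once to confirm its 120 mm travel, and the plate is not visible in the hood, so I last saw it standing just before the pushes.

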